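# Open the tight jar of wall plugs in the jar holder

### The arm

A 6-joint arm with a two-finger parallel gripper is mounted at the origin on the work surface. World frame = base frame: x ahead of the robot, y to its left, z up, the work surface at z = 0. Lengths are in mm, angles in rad, forces in N, time in s.
With the tool pointing down it reaches from about 300 to 1000 mm from the base axis. Payload 5.1 kg.
Tool frame: the origin (TCP) lies on the centre line of the jaws, within the pads' length; the fingertips stand 8 mm ahead of it and the grasp point (between the pads) lies 11 mm behind it (nose_length is the distance from the TCP to the fingertips, in mm); z points along the fingers, y is the direction in which the jaws open and shut (so a half turn about z gives the same grasp; the last joint's range is limited). The gripper opens to 95 mm and grips with 3 to 60 N. Pads are 20 mm wide; open, the fingers measure 119 mm over their backs; the gripper's body (75 mm by 180 mm) begins 59 mm behind the grasp point.
Start: joints at [-1.205, 0.124, 1.65, -0, 1.367, -0.083], TCP at [281.992, -585.632, 222.656] pointing down, gripper open.
Joint ranges: [-2.61, 2.61], [-1.02, 2.33], [0.03, 2.71], [-1.35, 4.49], [0.32, 2.68], [-2.91, 2.91]. Speed limits (rad/s): [2.57, 2.57, 3.14, 3.14, 3.14, 3.14].

### API

Orientations are given as [roll, pitch, yaw] about the fixed x, y, z axes, in that order (R = Rz(yaw) Ry(pitch) Rx(roll)).
In Python, from cell import * gives the robot as it stands.
- The arm moves only by the tool jog_arm, never from a script. Its argument "commands" is a list of rows, each a list of 7 numbers: the opening in per cent of the stroke, from 0 (shut) to 100 (fully open), then the shift along the tool's x, y, z in units of 25 mm (1.0 is 25 mm), then the turn, a rotation vector about the tool's x, y, z in units of 6 degrees (1.0 is 6 degrees). A call has exactly 10 rows; each row shifts and turns the commanded pose from where the row before left it, along the tool's axes as they then stand; what a row does not reach is not made up. A row lasts 1/12 s, in which the tool goes at most 41.7 mm and 7.16 degrees, less where a joint would pass 70% of its speed; a pose out of reach is approached as far as the arm can. A call is refused whole if a number of a shift passes 1 or a number of a turn 1, either way. A call with a gripper value outside its range is refused whole. The fingers move at their own pace and stop on an object; "newtons" is the grip in N (left out, the last holds). Time passes only in rows, so rows that do not move let the fingers close, or fill a call up. It gives the time, the measured TCP pose, the force and the opening at its end, in the units of the state.
- state(): the state, without advancing time (a new reading comes with each control period).
- read_camera(name): name is "scene" or "side" or "wrist"; returns (picture, depth): 400x640x3 uint8, red, green, blue; 400x640 float32, mm along the optical axis (not along the pixel's ray), 0 where there is no reading.
- camera_params(name): a dict with "fx", "fy", "cx", "cy" (pixels), "rvec" (rotation vector, rad) and "tvec" (3), from world to camera coordinates, as OpenCV has them. Camera axes: x right, y down, z forward; pixel columns grow to the right and rows downward; lengths in mm; the calibration is good to about 2 mm. A picture is of the moment at which its call begins: read the wrist's pose just before it. camera_params takes no time and is no camera call; for the wrist camera it gives the pose at the moment of the call.
- close_job(): hands the job in, once; it reports no verdict.
The state is a dict: "t": time; "joint_pos": joint angles; "qd": joint speeds; "tau": joint torques, N m; "tcp_pos": TCP position; "orientation": TCP orientation; "contact_force": force on the tool from outside, world axes, zero at the start; "wrist_torque": the same for the moment, N m; "finger_gap": finger opening in mm.
Only numpy, scipy, OpenCV 4.12 (cv2) and the standard library are available. Lean on these libraries where they do the work, as an engineer would, in place of code of your own. Each camera call takes 0.05 s, during which the arm holds its last target. There are 200 camera calls.

### The job

The lid of the square jar is screwed on too tight to open with the jar standing loose: stand the jar, still closed, all the way down in the square wooden holder so that it cannot turn, unscrew the lid anticlockwise until the thread lets go, and lift it straight up just clear of the jar. Finish while still holding the lid level in the gripper, centred a couple of centimetres above the jar's mouth and carried by nothing else, with the jar left standing in the holder. Do not tip the jar, do not carry the lid away from it, and leave everything else on the counter where it is.

Things in the scene. Friction and masses are not known exactly. Their poses are not given: they have to be found in the camera images.
- jar: Square clear plastic jar of grey wall plugs, loose. Body 60 x 60 mm, 60 mm tall, flat shoulder on top; 90 mm tall with the lid on; 0.27 to 0.46 kg. Origin: centre of its underside; z up, x and y square to its sides. It may be carried by its lid (the thread holds) or by its body. The other jar is round and not part of the job.
- lid: Round white ribbed screw lid on the square jar: 62 mm in diameter, 26 mm tall, 35 g. Origin: centre of its lower edge, 64 mm above the jar's underside when tight (4 mm above the jar's shoulder, so fingertips beside the lid must stay above the shoulder); z up. When tight its x axis points the same way as the jar's.
- holder: Jar holder fixed to the counter: aluminium base plate 120 x 120 x 8 mm, four plywood walls (90 x 90 mm outside) around a square pocket 66 x 66 mm, bevelled to 73 mm at the top. Pocket floor at 8 mm, rim at 31 mm. Origin: centre of the underside; x, y square to the pocket, z up. The jar fits in any of its four square turns, with 3 mm play a side, and can turn 6 deg in it.
- mouth (a point): Point on the jar's axis 90 mm above its underside: top of the sprung seal disc in the jar's mouth once the lid is off (the disc pushes the closed lid up with about 22 N and rises 3 mm when freed). The lid is clear when its lower edge is above this point.
- round_jar: Bystander: round clear jar with a white cap, 62 mm in diameter, 88 mm tall, loose. Origin: centre of its underside.
- screw_carton: Bystander: closed cardboard carton 90 x 60 x 40 mm, loose. Origin: centre of its underside.
- screwdriver: Bystander: screwdriver lying on the counter, loose. Origin: on its underside.
- tape_measure: Bystander: black tape measure 68 x 36 x 60 mm, loose. Origin: centre of its underside.
- plug_strip: Bystander: flat strip of white wall plugs 100 x 45 x 13 mm, loose. Origin: centre of its underside.
- sealant_tub: Bystander: white round tub 72 mm in diameter, 70 mm tall, loose. Origin: centre of its underside.
- lid_top (a point): Centre of the lid's top face, 26 mm above its lower edge. Thread: lets go after 46 deg of anticlockwise turn (from above) relative to the jar, firm stop at about 100 deg; in between it lifts off straight up. It need not be raised while turned. Takes roughly 0.15 to 0.4 N m; an unbraced jar just turns along with it. Thread play 1 mm.
Not all that is in view belongs to the job. There is more than one size of the holder; the one meant has the size given above. What is shaped like the lid but blue or orange is not meant.

How it is judged (in metres and radians):
On the way, in this order (a step that is already met when the one before it is completed fails the run):
1. the closed jar stands all the way down in the holder (horizontal distance between jar and holder below 0.007 m and z of jar in the frame of holder below 0.011 m and angle between jar's own z axis and vertical below 0.08 rad and z of lid in the frame of jar below 0.067 m and angle between the x axis of lid and the x axis of jar, either way round below 0.5 rad), for 0.2 s.
2. the lid is unscrewed while the holder braces the jar (angle between the x axis of lid and the x axis of jar, either way round above 0.75 rad and horizontal distance between jar and holder below 0.007 m and z of jar in the frame of holder below 0.013 m), for 0.05 s.
At the end, for the whole second after the job is handed in: The jar stands fully down in the holder (within 7 mm of its centre, 3 mm of its floor, upright to 0.08 rad); the lid is gripped by the fingers, still, level to 0.2 rad, within 15 mm of the jar's axis, its lower edge 4 to 45 mm above the mouth point, and it does not touch the jar (horizontal distance between jar and holder below 0.007 m and z of jar in the frame of holder below 0.011 m and angle between jar's own z axis and vertical below 0.08 rad and z of lid in the frame of mouth between 0.004 and 0.045 m and horizontal distance between lid and jar below 0.015 m and angle between lid's own z axis and vertical below 0.2 rad and contact force between the fingers and lid above 2 N and contact force between lid and jar below 0.3 N and linear speed of lid below 0.03 m/s); the arm keeps its last pose, push and grip.
It fails at once if the jar is tipped by more than 0.4 rad (angle between jar's own z axis and vertical above 0.4 rad).
It fails at once if the lid is carried more than 90 mm away from the jar's mouth (distance between lid and mouth above 0.09 m).
It fails at once if a bystander is moved by more than 30 mm (distance of any of round_jar, screw_carton, screwdriver, tape_measure, plug_strip, sealant_tub from where it was at the start of the episode above 0.03 m).
It also fails if it takes over 53 s, if anything falls off the work surface, if the arm or the gripper's body presses on something with over 40 N, if the wrist force passes 120 N, or if a joint passes its speed limit or range.

## Working session

There is one attempt and no reset: what is moved stays moved. The work goes in short steps, Python scripts to look and compute and a tool call to move; the robot and the scene stay as the last step left them, time stands still between calls to the robot, and variables do not carry over. Pictures are saved under pics/ and viewed, about 8 in all and at most 12, crops included, and the job is handed in when it is done.

Besides the shell and the picture viewer there is one more tool, called in YAML: its name, and indented under it one key for each argument. jog_arm: Moves the arm, as the interface text tells. Its arguments: {"type":"object","properties":{"commands":{"type":"array"},"newtons":{"type":"number"}},"required":["commands"]}

```bash
mkdir -p pics; ls; python3 - <<'E'
from cell import *
import cv2,numpy as np
s=state();print(s)
for n in("scene","side"):
    p,d=read_camera(n);c=camera_params(n);print(n,c)
    cv2.imwrite(f"pics/{n}0.png",p[:,:,::-1]);np.savez(f"{n}0.npz",p=p,d=d,**{k:np.array(v) for k,v in c.items()})
a=cv2.imread("pics/scene0.png");b=cv2.imread("pics/side0.png")
E
```

```text
pics
{'t': 0.0, 'joint_pos': array([-1.20457679e+00,  1.24496684e-01,  1.65167016e+00, -1.72724247e-05,
        1.36748129e+00, -8.26252188e-02]), 'qd': array([-1.11761407e-03, -1.94639042e-03, -2.56507624e-06,  3.32816743e-04,
       -1.02738814e-03,  2.22924139e-03]), 'tau': array([ 5.94364301e-04, -4.17598307e+01, -3.59930634e+01,  7.74826691e-02,
        4.90955450e-02, -1.46320049e-04]), 'tcp_pos': array([ 281.78234124, -585.05561334,  221.39474951]), 'orientation': array([-3.13954279e+00, -1.52789073e-04,  4.48848106e-01]), 'contact_force': array([ 0.17706885,  0.50577131, -0.32952513]), 'wrist_torque': array([-0.01941462, -0.01192358, -0.02171358]), 'finger_gap': 95.07183917478854}
scene {'fx': 465.671028967964, 'fy': 465.671028967964, 'cx': 309.12191636111515, 'cy': 196.04528483764628, 'rvec': array([ 2.13218515,  0.79597002, -0.40038919]), 'tvec': array([-405.29521553, -127.92710834, 1561.07792174])}
side {'fx': 470.73519539818875, 'fy': 470.73519539818875, 'cx': 315.7909695703305, 'cy': 199.87756573885676, 'rvec': array([ 0.40464941, -2.66181548,  1.29413781]), 'tvec': array([ 502.2414582 ,  158.39319852, 1212.49154096])}
```

View pics/scene0.png

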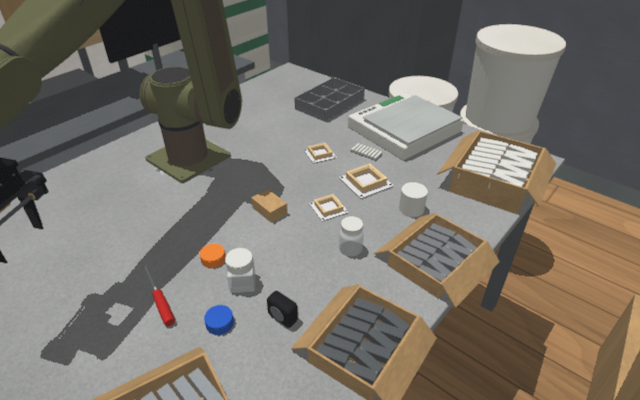

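View pics/side0.png

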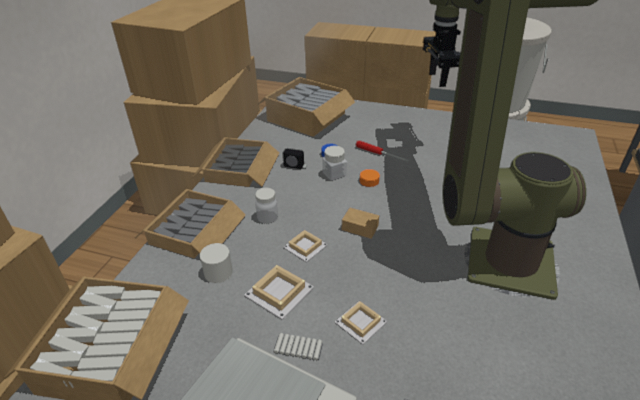

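The square jar is at scene (240,270) / side (334,163), and the round jar is at scene (351,236). There are three holder candidates, at scene (320,152), (367,180) and (328,206). I'll measure their sizes and positions next.

```bash
cat > h.py <<'E'
import numpy as np,cv2
def cloud(d,c):
    v,u=np.mgrid[:d.shape[0],:d.shape[1]]
    X=np.stack([(u-c['cx'])/c['fx']*d,(v-c['cy'])/c['fy']*d,d],-1)
    R=cv2.Rodrigues(np.array(c['rvec'],float))[0]
    W=(X-np.array(c['tvec']).ravel())@R
    W[d<=0]=np.nan
    return W
def blob(W,xy,r,z0,z1,m=None):
    k=(np.hypot(W[...,0]-xy[0],W[...,1]-xy[1])<r)&(W[...,2]>z0)&(W[...,2]<z1)
    if m is not None:k&=m
    return k
E
python3 - <<'E'
from h import *
for n,P in(("scene",dict(jar=(240,258),rj=(351,225),hA=(320,152),hB=(367,180),hC=(328,206),tub=(413,190),carton=(268,203),driver=(164,306),tape=(283,306),strip=(367,151),orange=(212,253),blue=(219,318))),("side",dict(jar=(334,153),rj=(265,194),hA=(361,322),hB=(278,288),hC=(305,244),tub=(215,252)))):
    f=np.load(n+"0.npz");W=cloud(f['d'],f)
    for k,(u,v) in P.items():
        p=np.nanmedian(W[v-1:v+2,u-1:u+2].reshape(-1,3),0);o=[*p.round()]
        if k[0]=='h':
            for z0,z1 in((22,45),(4,45)):
                b=blob(W,p[:2],110,z0,z1);q=W[b][:,:2].astype(np.float32)
                o+=[cv2.minAreaRect(q),len(q),np.percentile(W[b][:,2],95).round(1)]
        if k in('jar','rj'):
            b=blob(W,p[:2],50,p[2]-4,p[2]+6);q=W[b][:,:2].astype(np.float32);o+=[cv2.minEnclosingCircle(q),len(q),np.median(W[b][:,2])]
            b=blob(W,p[:2],60,30,63);q=W[b][:,:2].astype(np.float32);o+=[cv2.minAreaRect(q)]
        print(n,k,o)
a=cv2.imread("pics/scene0.png")
x=cv2.resize(a[140:220,290:450],None,fx=4,fy=4,interpolation=2);y=cv2.resize(a[240:330,200:360],None,fx=4,fy=4,interpolation=2)
cv2.imwrite("pics/crop1.png",cv2.resize(np.vstack([x,y])[:,:],None,fx=.88,fy=.88))
E
```

```text
scene jar [np.float64(550.0), np.float64(-250.0), np.float64(90.0), ((545.563720703125, -250.10792541503906), 33.506595611572266), 439, np.float64(90.04197848590525), ((563.547119140625, -253.3182373046875), (80.33334350585938, 45.20835494995117), 81.81598663330078)]
scene rj [np.float64(674.0), np.float64(8.0), np.float64(88.0), ((672.1358032226562, 12.832054138183594), 28.83163070678711), 265, np.float64(87.87262369442554), ((680.873291015625, 1.8019142150878906), (61.64690017700195, 39.098793029785156), 38.23066711425781)]
scene hA [np.float64(322.0), np.float64(304.0), np.float64(6.0), ((328.295654296875, 298.15142822265625), (61.543819427490234, 66.14641571044922), 59.75611114501953), 36, np.float64(25.1), ((305.1436767578125, 298.0618896484375), (184.9241180419922, 182.61935424804688), 86.90377044677734), 394, np.float64(22.7)]
scene hB [np.float64(533.0), np.float64(279.0), np.float64(7.0), ((535.6466064453125, 268.9189453125), (94.39741516113281, 95.3148193359375), 70.107666015625), 376, np.float64(33.0), ((529.3265991210938, 285.75189208984375), (201.4010467529297, 179.80039
[... 1680 characters left out ...]
t64(23.2)]
side hB [np.float64(538.0), np.float64(266.0), np.float64(9.0), ((535.19580078125, 269.7860412597656), (92.82502746582031, 93.84717559814453), 70.70643615722656), 679, np.float64(34.0), ((539.01611328125, 270.8332214355469), (212.66751098632812, 203.03842163085938), 24.473995208740234), 2052, np.float64(32.6)]
side hC [np.float64(527.0), np.float64(97.0), np.float64(6.0), ((526.4464721679688, 100.97830963134766), (65.53556823730469, 64.79553985595703), 65.83431243896484), 88, np.float64(24.9), ((526.7553100585938, 96.17526245117188), (198.3589324951172, 209.95492553710938), 71.70319366455078), 791, np.float64(23.3)]
side tub [np.float64(707.0), np.float64(250.0), np.float64(70.0)]
```

View pics/crop1.png

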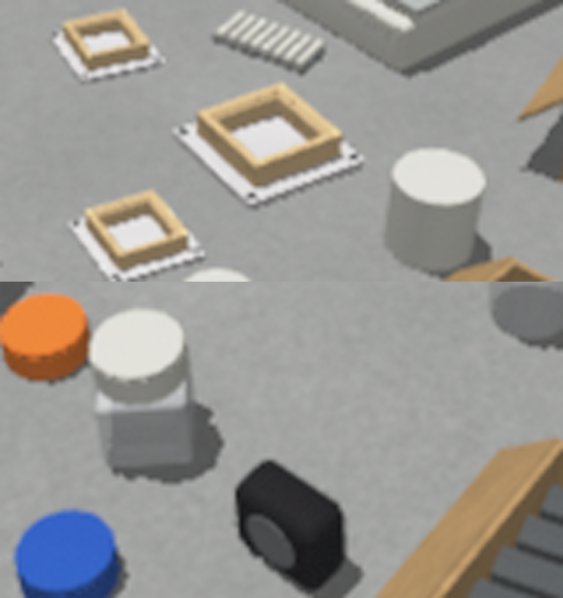

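The middle holder, B at scene (367,180), fits: its walls measure about 93 mm outside, against about 65 mm for the other two. It sits at (535,269), turned about 70°. The square-bodied jar with the white lid is at (546,-249), top at 90 mm. The round jar and the blue and orange lids are not meant. Moving towards the jar now.

jog_arm:
  commands:
    - [100,0.8,-0.4,-0.2,0,0,0]
    - [100,0.8,-0.4,-0.2,0,0,0]
    - [100,0.8,-0.4,-0.2,0,0,0]
    - [100,0.8,-0.4,-0.2,0,0,0]
    - [100,0.8,-0.4,-0.2,0,0,0]
    - [100,0.8,-0.4,-0.2,0,0,0]
    - [100,0.8,-0.4,-0.2,0,0,0]
    - [100,0.8,-0.4,-0.2,0,0,0]
    - [100,0.8,-0.4,-0.2,0,0,0]
    - [100,0.8,-0.4,-0.2,0,0,0]

```text
t: 0.93
tcp_pos: [419.1, -407.6, 272.2]
orientation: [-3.141, 0.0, 0.449]
contact_force: [-0.0, -0.1, -0.1]
finger_gap: 95.2
```

```bash
python3 - <<'E'
from cell import *
from h import *
s=state();c=camera_params("wrist");p,d=read_camera("wrist")
print(s['t'],s['tcp_pos'],s['orientation'],s['joint_pos']);R=cv2.Rodrigues(c['rvec'])[0];print("cam",-R.T@c['tvec'],"fwd",R[2],c['fx'])
cv2.imwrite("pics/w1.png",p[:,:,::-1]);np.savez("w1.npz",p=p,d=d,**{k:np.array(v) for k,v in c.items()})
E
```

```text
0.9333 [ 419.13017033 -407.57930908  272.23457985] [-3.14056151e+00  3.00850031e-04  4.48752018e-01] [-8.63224854e-01 -4.53581908e-02  1.74153101e+00 -2.71293144e-05
  1.44649363e+00  2.58822988e-01]
cam [ 494.06448042 -371.5842789   434.11205327] fwd [-0.26694286 -0.12750883 -0.95523976] 281.4485328027034
```

View pics/w1.png

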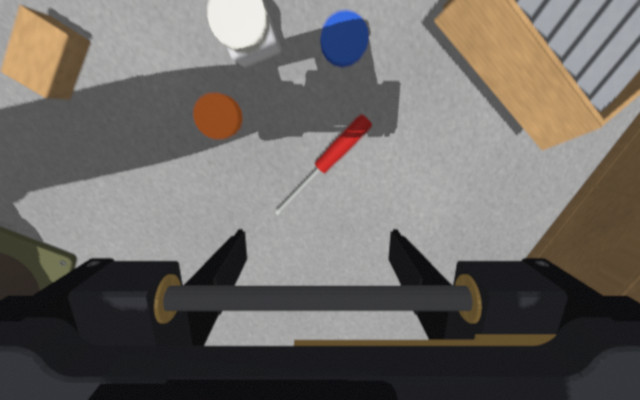

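jog_arm:
  commands:
    - [100,0.5,-0.4,0,0,0,0]
    - [100,0.5,-0.4,0,0,0,0]
    - [100,0.5,-0.4,0,0,0,0]
    - [100,0.5,-0.4,0,0,0,0]
    - [100,0.5,-0.4,0,0,0,0]
    - [100,0.5,-0.4,0,0,0,0]
    - [100,0.5,-0.4,0,0,0,0]
    - [100,0.5,-0.4,0,0,0,0]
    - [100,0.5,-0.3,0,0,0,0]
    - [100,0.3,0,0,0,0,0]

```text
t: 1.82
tcp_pos: [489.2, -276.5, 272.2]
orientation: [-3.141, 0.0, 0.45]
contact_force: [-0.6, 0.4, 0.3]
finger_gap: 94.9
```

```bash
python3 - <<'E'
from cell import *
from h import *
s=state();c=camera_params("wrist");p,d=read_camera("wrist")
print(s['t'],s['tcp_pos'],s['orientation'],s['joint_pos'])
np.savez("w2.npz",p=p,d=d,**{k:np.array(v) for k,v in c.items()})
W=cloud(d,c)
b=blob(W,(546,-249),55,82,98);q=W[b][:,:2].astype(np.float32);print("lid",cv2.minEnclosingCircle(q),len(q),np.median(W[b][:,2]))
b=blob(W,(546,-249),55,52,63);q=W[b][:,:2].astype(np.float32);print("shoulder",cv2.minAreaRect(q),len(q),np.median(W[b][:,2]))
b=blob(W,(546,-249),55,8,63);q=W[b][:,:2].astype(np.float32);print("body",cv2.minAreaRect(q),len(q))
im=p[:,:,::-1].copy()
cv2.imwrite("pics/w2.png",im)
E
```

```text
1.8167 [ 489.15064049 -276.51107302  272.15890885] [-3.14065248e+00  1.47820483e-04  4.50146227e-01] [-6.10209435e-01 -9.67818758e-02  1.79034142e+00  3.32821883e-04
  1.44892566e+00  5.10400126e-01]
lid ((544.1472778320312, -252.03179931640625), 31.47382354736328) 2174 90.24218368299543
shoulder ((544.0476684570312, -251.94793701171875), (59.666412353515625, 59.665870666503906), 45.46653747558594) 183 58.900653610595135
body ((544.0476684570312, -251.94793701171875), (59.666412353515625, 59.665870666503906), 45.46653747558594) 183
```

View pics/w2.png

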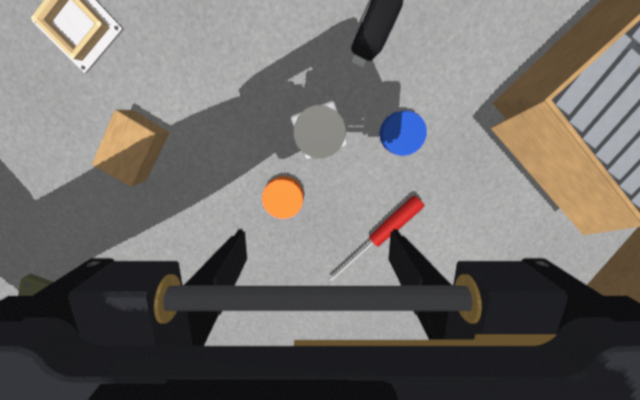

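```bash
python3 - <<'E'
from h import *
f=np.load("w2.npz");W=cloud(f['d'],f)
b=blob(W,(544,-252),46,52,63);v=W[b][:,:2]-[544,-252];r=np.hypot(*v.T);a=np.degrees(np.arctan2(v[:,1],v[:,0]))
for lo in range(-180,180,15):
    k=(a>=lo)&(a<lo+15); print(lo,k.sum(),r[k].max().round(1) if k.any() else '',end=' | ')
z=np.sum(np.where(r>35,r-35,0)*np.exp(4j*np.radians(a)));print("\ncorner dir mod 90:",np.degrees(np.angle(z))/4)
f=np.load("w2.npz");im=f['p'][80:180,260:420,::-1];cv2.imwrite("pics/crop2.png",cv2.resize(im,None,fx=4,fy=4,interpolation=2))
E
```

```text
-180 10 39.3 | -165 0  | -150 0  | -135 0  | -120 0  | -105 14 39.7 | -90 16 39.0 | -75 0  | -60 0  | -45 0  | -30 1 33.4 | -15 32 40.2 | 0 34 39.7 | 15 4 34.4 | 30 0  | 45 0  | 60 3 33.4 | 75 32 40.2 | 90 26 39.7 | 105 0  | 120 0  | 135 0  | 150 0  | 165 11 39.5 | 
corner dir mod 90: 0.23724054580989334
```

View pics/crop2.png

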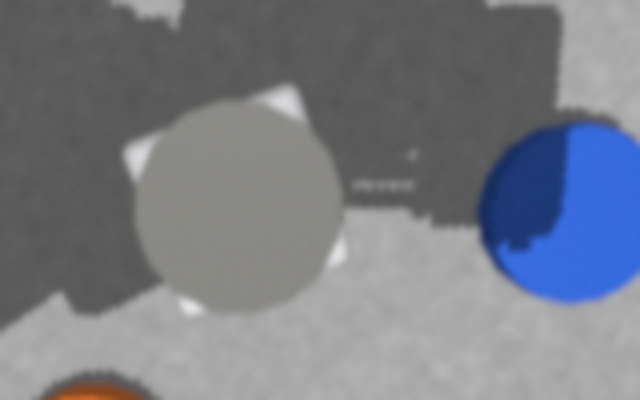

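The jar is square at 45.3° (mod 90) and centred at (544.1,-252), with a lid radius of 31.5 mm and its top at 90 mm. The jaws can go down around the lid clear of the blue and orange ones.

jog_arm:
  commands:
    - [100,0.3,0.07,0.5,0,0,0]
    - [100,0.3,0,0.5,0,0,0]
    - [100,0.3,0,0.5,0,0,0]
    - [100,0.3,0,0.5,0,0,0]
    - [100,0.3,0,0.5,0,0,0]
    - [100,0.3,0,0.5,0,0,0]
    - [100,0.3,0,0.5,0,0,0]
    - [100,0.3,0,0.5,0,0,0]
    - [100,0,0,0.5,0,0,0]
    - [100,0,0,0.5,0,0,0]

```text
t: 2.7
tcp_pos: [544.0, -253.1, 146.3]
orientation: [-3.141, 0.0, 0.45]
contact_force: [0.9, -0.2, 0.3]
finger_gap: 95.0
```

jog_arm:
  commands:
    - [100,0,0,0.4,0,0,0]
    - [100,0,0,0.4,0,0,0]
    - [100,0,0,0.4,0,0,0]
    - [100,0,0,0.4,0,0,0]
    - [100,0,0,0.4,0,0,0]
    - [100,0,0,0.3,0,0,0]
    - [100,0,0,0.2,0,0,0]
    - [100,0,0,0.2,0,0,0]
    - [100,0,0,0.1,0,0,0]
    - [100,0,0,0,0,0,0]

```text
t: 3.53
tcp_pos: [543.6, -253.3, 77.1]
orientation: [-3.141, 0.0, 0.449]
contact_force: [0.6, -0.1, 0.4]
finger_gap: 95.1
```

jog_arm:
  commands:
    - [100,0.04,-0.04,0.1,0,0,0]
    - [50,0,0,0,0,0,0]
    - [0,0,0,0,0,0,0]
    - [0,0,0,0,0,0,0]
    - [0,0,0,0,0,0,0]
    - [0,0,0,0,0,0,0]
    - [0,0,0,0,0,0,0]
    - [0,0,0,0,0,0,0]
    - [0,0,0,0,0,0,0]
    - [0,0,0,0,0,0,0]
  newtons: 45

```text
t: 4.37
tcp_pos: [544.2, -252.1, 75.3]
orientation: [-3.142, -0.0, 0.449]
contact_force: [-0.2, 0.9, 1.5]
finger_gap: 62.1
```

jog_arm:
  commands:
    - [0,0,0,-0.2,0,0,0]
    - [0,0,0,-0.4,0,0,0]
    - [0,0,0,-0.5,0,0,-0.5]
    - [0,0,0,-0.5,0,0,-0.5]
    - [0,0,0,-0.5,0,0,-0.6]
    - [0,0,0,-0.5,0,0,-0.6]
    - [0,0,0,-0.5,0,0,-0.6]
    - [0,0,0,-0.5,0,0,-0.6]
    - [0,0,0,-0.5,0,0,-0.5]
    - [0,0,0,-0.4,0,0,-0.3]

```text
t: 5.2
tcp_pos: [544.2, -252.1, 188.9]
orientation: [3.141, -0.0, 0.891]
contact_force: [-0.1, -0.4, -4.2]
finger_gap: 61.9
```

jog_arm:
  commands:
    - [0,0.4,-0.3,0,0,0,0]
    - [0,0.7,-0.6,0,0,0,0]
    - [0,1.0,-0.8,0,0,0,0]
    - [0,1.0,-0.9,0,0,0,0]
    - [0,1.0,-0.8,0,0,0,0]
    - [0,1.0,-0.9,0,0,0,0]
    - [0,1.0,-0.8,0,0,0,0]
    - [0,1.0,-0.8,0,0,0,0]
    - [0,1.0,-0.8,0,0,0,0]
    - [0,0.9,-0.7,0,0,0,0]

```text
t: 6.03
tcp_pos: [541.2, 41.8, 187.0]
orientation: [-3.14, 0.0, 0.888]
contact_force: [0.7, -0.3, -3.9]
finger_gap: 61.5
```

jog_arm:
  commands:
    - [0,0.7,-0.6,0,0,0,0]
    - [0,0.5,-0.4,0,0,0,0]
    - [0,0.4,-0.3,0,0,0,0]
    - [0,0.3,-0.2,0,0,0,0]
    - [0,0.1,-0.1,0,0,0,0]
    - [0,0,0,0,0,0,0]
    - [0,0,0,0,0,0,0]
    - [0,0,0,0,0,0,0]
    - [0,0,0,0,0,0,0]
    - [0,0,0,0,0,0,0]

```text
t: 6.87
tcp_pos: [543.1, 102.6, 187.7]
orientation: [3.142, 0.0, 0.887]
contact_force: [-0.4, -0.2, -4.5]
finger_gap: 62.0
```

```bash
cat > look.py <<'E'
from cell import *
from h import *
import sys
n=sys.argv[1]
s=state();c=camera_params("wrist");p,d=read_camera("wrist")
print(s['t'],s['tcp_pos'],s['orientation'],s['contact_force'],s['joint_pos'])
np.savez(n+".npz",p=p,d=d,**{k:np.array(v) for k,v in c.items()})
cv2.imwrite(f"pics/{n}.png",p[:,:,::-1])
W=cloud(d,c)
for z0,z1 in((27,40),(20,40)):
    b=blob(W,(535.5,269.3),75,z0,z1);q=W[b][:,:2].astype(np.float32)
    if len(q)>4: print("holder",cv2.minAreaRect(q),len(q),np.percentile(W[b][:,2],[5,50,95]))
E
python3 look.py w3
```

```text
6.8667 [543.06709972 102.56882773 187.68425637] [3.14151623e+00 7.17865634e-05 8.87491446e-01] [-0.39526581 -0.19204707 -4.53004703] [ 8.95880362e-02 -6.65675337e-02  1.90451984e+00 -1.08604910e-04
  1.30363576e+00  7.72921585e-01]
holder ((533.4151611328125, 268.9527282714844), (90.84103393554688, 91.02686309814453), 70.95022583007812) 3692 [27.61217032 30.53978764 31.99772186]
holder ((533.4151611328125, 268.99267578125), (90.87255859375, 91.06541442871094), 70.86164093017578) 4413 [23.45115645 30.22163393 31.91025463]
```

View pics/w3.png

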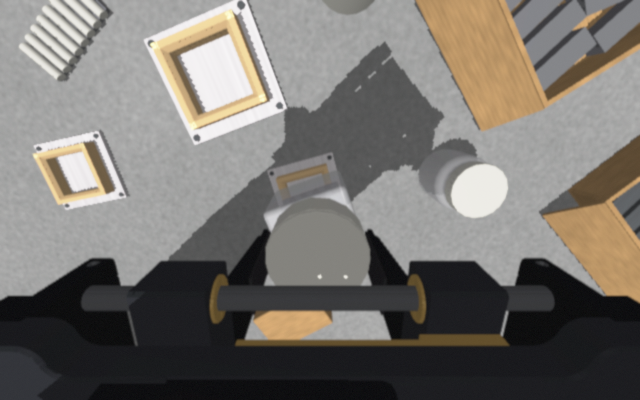

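```bash
python3 - <<'E'
from h import *
f=np.load("w3.npz");W=cloud(f['d'],f)
k=blob(W,(543,102.6),50,192,215);q=W[k][:,:2].astype(np.float32);print("lid",cv2.minEnclosingCircle(q),np.median(W[k][:,2]))
k=blob(W,(543,102.6),50,165,180)
v=W[k];v=v[:,:2]-[543,102.6]
print(len(v),np.percentile(W[k][:,2],[5,50,95]))
for t in (0,1): pass
a=np.radians(70.9);e=np.stack([v@[np.cos(a),np.sin(a)],v@[-np.sin(a),np.cos(a)]],1)
print(e.min(0),e.max(0))
# front edge line: outermost along world direction of edge
for i in (0,1):
  o=e[:,1-i]
  for lo in range(-35,35,5):
    m=(o>=lo)&(o<lo+5)
    if m.sum()>2: print(i,lo,m.sum(),e[m,i].min().round(1),e[m,i].max().round(1))
E
```

```text
lid ((549.299560546875, 110.6424560546875), 39.54873275756836) 202.42159970664244
1015 [166.8041713  171.32650193 178.76952204]
[ -2.06186032 -34.77848637] [31.50142542 30.02771163]
0 -35 4 -2.1 7.8
0 -30 207 6.6 30.1
0 -25 156 18.2 30.3
0 -20 95 22.9 30.6
0 -15 71 26.3 30.4
0 -10 44 28.5 31.4
0 -5 31 29.4 31.5
0 0 34 29.6 31.5
0 5 32 29.2 31.5
0 10 52 27.3 30.6
0 15 68 24.6 30.4
0 20 108 20.0 30.6
0 25 112 15.8 30.3
1 -5 3 -34.8 -33.3
1 5 11 -30.4 -28.6
1 10 28 -29.8 -26.8
1 15 85 -29.8 29.3
1 20 208 -29.7 30.0
1 25 512 -29.7 29.4
1 30 168 -26.0 26.9
```

The jar hangs level in the jaws, square with the holder to within about 1° and centred. The refined holder pose is (533.4,269.0) at 70.9°, rim at 31 mm.

jog_arm:
  commands:
    - [0,0.3,-0.3,0,0,0,0]
    - [0,0.6,-0.5,0,0,0,0]
    - [0,0.8,-0.7,0,0,0,0]
    - [0,0.8,-0.7,0,0,0,0]
    - [0,0.8,-0.7,0,0,0,0]
    - [0,0.7,-0.7,0,0,0,0]
    - [0,0.5,-0.5,0,0,0,0]
    - [0,0.3,-0.3,0,0,0,0]
    - [0,0.1,-0.1,0,0,0,0]
    - [0,0,0,0,0,0,0]

```text
t: 7.75
tcp_pos: [532.6, 269.9, 187.5]
orientation: [3.142, 0.0, 0.89]
contact_force: [-0.4, 0.2, -4.2]
finger_gap: 61.7
```

jog_arm:
  commands:
    - [0,0,0,0.3,0,0,0]
    - [0,0,0,0.4,0,0,0]
    - [0,0,0,0.4,0,0,0]
    - [0,0,0,0.4,0,0,0]
    - [0,0,0,0.4,0,0,0]
    - [0,0,0,0.4,0,0,0]
    - [0,0,0,0.2,0,0,0]
    - [0,0,0,0,0,0,0]
    - [0,0,0,0,0,0,0]
    - [0,0,0,0,0,0,0]

```text
t: 8.58
tcp_pos: [533.4, 269.5, 125.8]
orientation: [3.141, -0.001, 0.889]
contact_force: [-0.4, 0.4, -3.1]
finger_gap: 61.7
```

jog_arm:
  commands:
    - [0,0,0,0.2,0,0,0]
    - [0,0,0,0.2,0,0,0]
    - [0,0,0,0.2,0,0,0]
    - [0,0,0,0.2,0,0,0]
    - [0,0,0,0.2,0,0,0]
    - [0,0,0,0.2,0,0,0]
    - [0,0,0,0.2,0,0,0]
    - [0,0,0,0.1,0,0,0]
    - [0,0,0,0,0,0,0]
    - [0,0,0,0,0,0,0]

```text
t: 9.42
tcp_pos: [532.8, 269.3, 87.5]
orientation: [-3.141, 0.0, 0.889]
contact_force: [0.0, -0.3, -3.9]
finger_gap: 61.6
```

No contact so far, so the jar is free in the pocket. I'll go down the last few millimetres.

jog_arm:
  commands:
    - [0,0,0,0.1,0,0,0]
    - [0,0,0,0.07,0,0,0]
    - [0,0,0,0.03,0,0,0]
    - [0,0,0,0,0,0,0]
    - [0,0,0,0,0,0,0]
    - [0,0,0,0,0,0,0]
    - [0,0,0,0,0,0,0]
    - [0,0,0,0,0,0,0]
    - [0,0,0,0,0,0,0]
    - [0,0,0,0,0,0,0]

```text
t: 10.25
tcp_pos: [533.2, 269.4, 83.2]
orientation: [3.141, -0.001, 0.889]
contact_force: [-2.4, -0.7, 3.3]
finger_gap: 61.8
```

jog_arm:
  commands:
    - [0,0,0,0.03,0,0,0]
    - [0,0,0,0,0,0,0]
    - [0,0,0,0,0,0,-0.3]
    - [0,0,0,0,0,0,-0.5]
    - [0,0,0,0,0,0,-0.5]
    - [0,0,0,0,0,0,-0.5]
    - [0,0,0,0,0,0,-0.5]
    - [0,0,0,0,0,0,-0.5]
    - [0,0,0,0,0,0,-0.5]
    - [0,0,0,0,0,0,-0.5]
  newtons: 60

```text
t: 11.08
tcp_pos: [534.6, 269.6, 84.1]
orientation: [3.138, -0.002, 1.288]
contact_force: [-0.6, -0.7, 7.7]
finger_gap: 61.6
```

```bash
python3 -c "
from cell import *
s=state();print(s['wrist_torque'],s['contact_force'],s['tcp_pos'],s['orientation'])"
```

```text
[-0.22136155  0.21640158 -0.28469932] [-0.6435726  -0.70691914  7.66618115] [534.62321519 269.63546548  84.0839598 ] [ 3.1383161e+00 -2.3013996e-03  1.2881226e+00]
```

jog_arm:
  commands:
    - [0,0,0,0,0,0,-0.7]
    - [0,0,0,0,0,0,-0.7]
    - [0,0,0,0,0,0,-0.7]
    - [0,0,0,0,0,0,-0.7]
    - [0,0,0,0,0,0,-0.7]
    - [0,0,0,0,0,0,-0.7]
    - [0,0,0,0,0,0,-0.7]
    - [0,0,0,0,0,0,-0.7]
    - [0,0,0,0,0,0,-0.7]
    - [0,0,0,0,0,0,-0.7]

```text
t: 11.92
tcp_pos: [535.5, 270.1, 86.0]
orientation: [3.136, 0.001, 2.023]
contact_force: [-3.3, -2.1, 13.8]
finger_gap: 61.4
```

```bash
python3 -c "
from cell import *
s=state();print(s['wrist_torque'],s['contact_force'],s['tcp_pos'],s['orientation'])"; python3 look.py w4
```

```text
[-0.28046635  0.46702204 -0.06686426] [-3.31649426 -2.1182605  13.79876301] [535.47569083 270.09444143  86.01627746] [3.13556883e+00 7.02878534e-04 2.02280776e+00]
11.9167 [535.47569083 270.09444143  86.01627746] [3.13556883e+00 7.02878534e-04 2.02280776e+00] [-3.31649426 -2.1182605  13.79876301] [ 3.77791292e-01  1.33133676e-01  1.88123397e+00 -2.82314926e-04
  1.12116567e+00 -7.41003263e-02]
holder ((534.075439453125, 268.71533203125), (90.40946197509766, 90.44416046142578), 70.76502990722656) 3370 [27.64009811 30.65285098 33.19733642]
holder ((534.07568359375, 268.7159423828125), (90.4095458984375, 90.44599914550781), 70.76647186279297) 3857 [24.52215353 30.48531574 32.49102431]
```

View pics/w4.png

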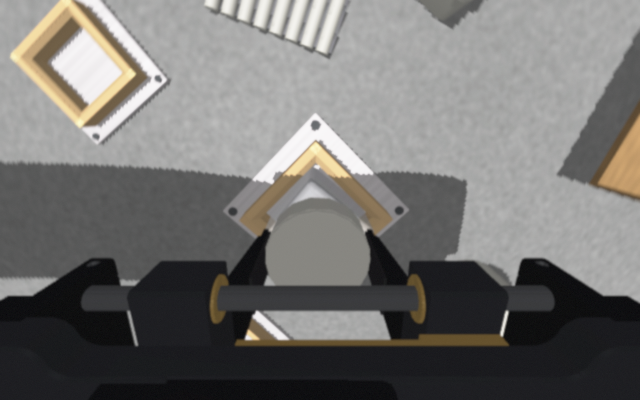

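The torque about the tool axis fell to about 0.07 Nm after 65° and the spring lifted the lid, so the thread has let go. The jar still sits square in the pocket. I'll turn a little further, then lift slowly.

jog_arm:
  commands:
    - [0,0,0,0,0,0,-0.5]
    - [0,0,0,0,0,0,-0.5]
    - [0,0,0,0,0,0,0]
    - [0,0,0,-0.1,0,0,0]
    - [0,0,0,-0.1,0,0,0]
    - [0,0,0,-0.1,0,0,0]
    - [0,0,0,-0.1,0,0,0]
    - [0,0,0,-0.1,0,0,0]
    - [0,0,0,0,0,0,0]
    - [0,0,0,0,0,0,0]

```text
t: 12.8
tcp_pos: [533.1, 269.3, 94.5]
orientation: [3.141, 0.0, 2.124]
contact_force: [1.1, 0.1, -0.0]
finger_gap: 61.6
```

jog_arm:
  commands:
    - [0,0,0,-0.1,0,0,0]
    - [0,0,0,-0.2,0,0,0]
    - [0,0,0,-0.2,0,0,0]
    - [0,0,0,-0.2,0,0,0]
    - [0,0,0,-0.2,0,0,0]
    - [0,0,0,-0.2,0,0,0]
    - [0,0,0,-0.2,0,0,0]
    - [0,0,0,-0.1,0,0,0]
    - [0,0,0,0,0,0,0]
    - [0,0,0,0,0,0,0]

```text
t: 13.63
tcp_pos: [532.9, 269.3, 129.6]
orientation: [3.141, 0.0, 2.124]
contact_force: [0.9, -0.4, -0.8]
finger_gap: 61.7
```

```bash
python3 look.py w5; python3 - <<'E'
from cell import *
from h import *
f=np.load("w5.npz");W=cloud(f['d'],f)
for z0,z1 in((60,78),(90,115),(125,155)):
    b=blob(W,(533.5,269),50,z0,z1);q=W[b];print(z0,len(q),np.percentile(q,[2,50,98],axis=0).round(1).tolist() if len(q) else '')
p,d=read_camera("side");W=cloud(d,camera_params("side"))
for z0,z1 in((35,75),(75,112),(112,150)):
    b=blob(W,(533.5,269),50,z0,z1);q=W[b];print('side',z0,len(q),np.percentile(q[:,2],[2,50,98]).round(1).tolist() if len(q) else '')
a=p[200:330,200:360,::-1];cv2.imwrite("pics/s5.png",cv2.resize(a,None,fx=4,fy=4,interpolation=2))
E
```

```text
13.6333 [532.92030459 269.26554594 129.60562152] [3.14137249e+00 3.27437678e-05 2.12431647e+00] [ 0.88968523 -0.43271086 -0.81779851] [ 3.77956329e-01  8.37954681e-02  1.85521097e+00  6.66035373e-06
  1.20236372e+00 -1.75566215e-01]
holder ((534.0603637695312, 268.74639892578125), (90.30880737304688, 90.2701187133789), 70.80345153808594) 2429 [27.71352166 30.69040087 32.57429927]
holder ((534.0655517578125, 268.7485046386719), (90.31084442138672, 90.2708740234375), 70.81169128417969) 2767 [25.39687318 30.5134251  32.37866166]
60 1298 [[500.7, 252.1, 61.3], [517.3, 290.8, 67.3], [565.9, 303.4, 74.8]]
90 0 
125 8350 [[497.8, 248.1, 128.4], [526.2, 277.3, 144.3], [558.9, 300.3, 151.9]]
side 35 528 [35.8, 61.2, 73.2]
side 75 215 [76.0, 89.4, 99.9]
side 112 695 [120.4, 143.7, 147.6]
```

View pics/s5.png

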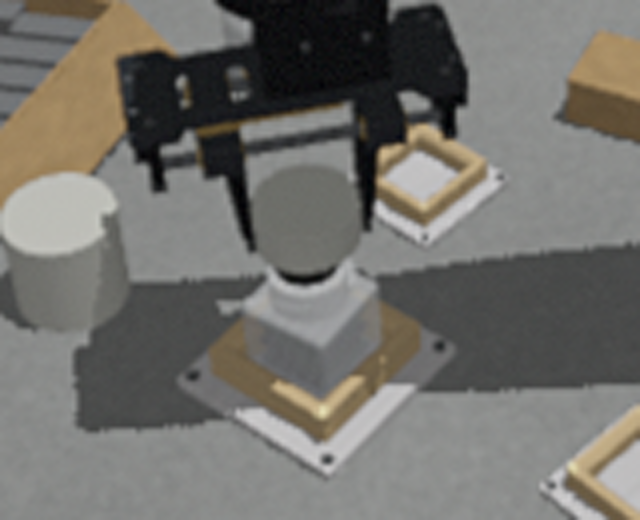

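The picture shows the lid held level at (305,225), clear of the jar's neck at (310,285). The jar sits down in the holder. The shoulder reads 67 mm and the lid top 144 mm, so its lower edge is about 118 mm, roughly 20 mm above the mouth.

```bash
python3 -c "
from cell import *
s=state();print(s['t'],s['tcp_pos'],s['contact_force'],s['finger_gap']);print(close_job())"
```

```text
13.7333 [532.66316035 269.14271408 129.06427739] [ 0.50061935 -0.13709471  0.0309995 ] 61.33903219168778
the job is handed in; nothing more can be done
None
```

I carried the closed square jar by its lid into the 90 mm holder, unscrewed the lid about 71° anticlockwise, and lifted it straight up. I handed the job in at 13.7 s of the 53 s allowed; no verdict was reported.

- **Jar:** it is down in the holder. The shoulder reads about 67 mm, against 68 mm expected. When I lifted the lid, the upward pull was close to zero, so the jar did not come with it.
- **Lid:** it is still gripped with a 60 N setting at a 61 mm opening, and level. Its top reads about 144 mm, which puts the lower edge about 20 mm above the mouth and within about 2 mm of the holder's centre.
- **Thread:** torque while turning was about 0.28 Nm. It fell to about 0.07 Nm after 65° as the spring pushed the lid up, so I took the thread to have let go.
- **Disagreements:** the fixed cameras and the wrist camera placed the jar and the holder 2 to 3 mm apart, so I used the wrist readings. No check failed.
- **Not checked:** I kept the path clear of the bystanders but did not measure their positions again at the end.

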